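Clear the weigh bench and hold the pan to the customer's carton

TASK

A brass ball has just been weighed for a customer. Turn the scale's peak hand back to its zero stop by the knob on the dial; then take the weighing pan by the grip of its bow, lift it clear of the bench, give it a quarter turn in the air so that its pouring lip points squarely at the long side of the open carton that faces it, and bring it there with only the lip reaching in over the carton's edge, just above it without touching. Keep the pan level and the ball lying in its middle all the way, do not disturb the mug, tumbler and candlestick behind it, and finish still holding the pan there, level and still: do not pour and do not set it down.

Things in the scene. Friction and masses are not known exactly. Their poses are not given: they have to be found in the camera images.
- peak_hand (a joint): peak hand of the dial scale, turned by its knob: 0 = against the zero stop (hand points away from the dial's near side, towards the platform), grows clockwise seen from above (rad); so it is reset by turning counter-clockwise from above. It moves with light friction (0.03 N m), no spring, and stays where it is left; a hard stop at 0
- peak_knob (a point): knob of the peak hand: upright round black fluted knob, 31 mm in diameter, 26 mm tall, in the centre of the face-up dial (160 mm across). The point lies on its vertical axis, 104 mm above the bench: 16 mm above the knob's underside, 10 mm under its top; it turns with the hand. The dial under it lies 78 mm above the bench, the thin hand 85 mm
- scale: low grey parcel scale, fixed to the bench, standing to one side (left or right of the pan). Origin on the bench under the dial's centre; x points from the dial (near end) to the square steel platform. It reaches from 80 mm in front of the origin to 300 mm behind, 105 mm to each side; platform top 72 mm, dial rim 81 mm high
- pan_grip (a point): centre of the flat wooden grip on the top of the pan's stiff bow: 14 mm thick along x, 94 mm long along y, 18 mm tall. Pan axes: x towards the pouring lip, z up. The grip's centre is 122 mm above the pan's foot, right above the middle of the bowl; the pan (0.34 kg, with the ball 0.58 kg, either may be 20 % lighter or heavier) stands on the bench between scale and carton with its lip pointing roughly away from the robot
- pan_dish (a point): lowest point of the bowl's inside, in its middle, 8 mm above the pan's foot; pan axes as for the grip. Bowl: round, stainless steel, 158 mm across, rim 31 mm high; inside it rises at 10 degrees out to a radius of 42 mm, then at 24 degrees to the rim. The foot is 80 mm across. The bow is a 6 mm rod in the pan's y-z plane that stands on the rim at y = +-77 mm
- pan_lip (a point): end of the pan's pouring lip, a 46 mm wide spout on the rim: 105 mm from the bowl's middle along the pan's x, 32 mm above the foot; the lip's underside is 3 mm lower, its cheeks 8 mm higher
- ball_center (a point): centre of the loose solid brass ball, 38 mm in diameter, that lies in the middle of the pan's bowl, its centre about 28 mm above the pan's foot. It rolls if the pan is tilted or jerked
- carton: low open cardboard carton, fixed, on the other side of the pan than the scale: 240 mm long (x), 180 mm wide (y), 75 mm high, walls 5 mm. Origin under its centre, on the bench; its long sides lie at y = +-90 mm and one of them faces the pan
- mug: white mug, 76 mm across, 85 mm high, behind the pan; leave alone. Origin under its centre
- tumbler: glass tumbler, 66 mm across, 95 mm high, behind the pan; leave alone. Origin under its centre
- candlestick: small brass candlestick, foot 72 mm across, 105 mm high, behind the pan; leave alone. Origin under its centre
Things that resemble listed ones, but are neither listed nor needed, are in the scene too. What is shaped like the part that bears pan_grip but blue is not meant.

How it is judged (in metres and radians):
On the way, in this order (a step that is already met when the one before it is completed fails the run):
1. the peak hand is turned back to its zero stop (within 3 degrees), the pan still standing on the bench (value of joint peak_hand below 0.05 rad and height (world z) of pan_dish below 0.02 m), for 0.2 s.
2. the pan is lifted 30 mm clear of the bench by the gripper, not yet turned to the carton, ball in its middle (height (world z) of pan_dish above 0.038 m and contact force between the fingers and pan above 1 N and horizontal distance between ball_center and pan_dish below 0.02 m and angle between the x axis of pan_dish and the y axis of carton, either way round above 0.6 rad), for 0.1 s.
At the end, for the whole second after the job is handed in: Peak hand within 0.05 rad of zero. Pan held, touching neither carton nor scale, still, level to 0.07 rad, square to the carton's long side to 0.17 rad; lip end 7 mm or more inside the edge, 7 to 80 mm above the rim; bowl's middle outside the carton, ball at rest within 20 mm of it (value of joint peak_hand below 0.05 rad and contact force between the fingers and pan above 1 N and horizontal distance between ball_center and pan_dish below 0.02 m and angle between the x axis of pan_dish and the y axis of carton, either way round below 0.17 rad and x of pan_lip in the frame of carton between -0.085 and 0.085 m and y of pan_lip in the frame of carton between -0.083 and 0.083 m and (y of pan_dish in the frame of carton below -0.09 m or y of pan_dish in the frame of carton above 0.09 m) and z of pan_lip in the frame of carton between 0.082 and 0.155 m and angle between pan_dish's own z axis and vertical below 0.07 rad and linear speed of each of pan, ball below 0.03 m/s and angular speed of pan below 0.15 rad/s and contact force between pan and carton below 0.05 N and contact force between pan and scale below 0.05 N); the arm keeps its last pose, push and grip.
It fails at once if the ball rolls more than 35 mm from the bowl's middle (horizontal distance between ball_center and pan_dish above 0.035 m).
It fails at once if the pan is tipped more than 0.2 rad (angle between pan_dish's own z axis and vertical above 0.2 rad).
It fails at once if the mug, the tumbler or the candlestick is shoved more than 30 mm or knocked over (distance of any of mug, tumbler, candlestick from where it was at the start of the episode above 0.03 m or angle between any of mug, tumbler, candlestick's own z axis and vertical above 0.5 rad).
It also fails if it takes over 61 s, if anything falls off the work surface, if the arm or the gripper's body presses on something with over 40 N, if the wrist force passes 120 N, or if a joint passes its speed limit or range.

ROBOT

A 7-joint arm with a two-finger parallel gripper is mounted at the origin on the work surface. World frame = base frame: x ahead of the robot, y to its left, z up, the work surface at z = 0. Lengths are in m, angles in degrees, forces in N, time in s.
With the tool pointing down it reaches from about 0.425 to 0.875 m from the base axis. Payload 4.7 kg.
Tool frame: the origin (TCP) lies at the very end of the fingers, on their centre line; the grasp point (between the pads) lies 19 mm behind it (env.grasp_offset is the distance from the TCP to the grasp point, in m); z points along the fingers, y is the line along which they close (so a half turn about z gives the same grasp; the last joint's range is limited). The gripper opens to 87 mm and grips with 3 to 60 N. Pads are 19 mm wide; open, the fingers measure 117 mm over their backs; the gripper's body (75 mm by 190 mm) begins 51 mm behind the grasp point.
Start: joints at [78.1, 18.392, -4.016, 83.108, 1.295, 78.541, -3.26], TCP at [0.143, -0.634, 0.223] pointing down, gripper open.
Joint ranges: [-163.93, 163.93], [-17.29, 119.83], [-79.2, 71.16], [3.27, 140.29], [-89.18, 269.18], [5.43, 117.66], [-154.24, 154.24]. Speed limits (degrees/s): [147.25, 147.25, 180, 180, 180, 180, 180].

INTERFACE

Orientations are given as [roll, pitch, yaw] about the fixed x, y, z axes, in that order (R = Rz(yaw) Ry(pitch) Rx(roll)).
In Python, from cell import env gives the robot as it stands. The module is installed in compiled form; this text tells all that it offers.
- The arm moves only by the tool drive_tool, never from a script. Its argument "moves" is one flat list of numbers, 5 for each row, row after row: the shift along the tool's x, y, z in units of 40 mm (1.0 is 40 mm), then the turn about the tool's z in units of 10 degrees (1.0 is 10 degrees), then the finger opening in mm, from 0 to 87. A call has 1 to 5 rows; each row is the pose to reach, as a shift and turn from the pose commanded when the call began, along the tool's axes at that moment; what a row does not reach only later rows make up. A row lasts 1/8 s, in which the tool goes at most 62.5 mm and 10.7 degrees, less where a joint would pass 70% of its speed; a pose out of reach is approached as far as the arm can. A call with a gripper value outside its range is refused whole. The fingers move at their own pace and stop on an object; "squeeze" is the grip in N (left out, the last holds). Time passes only in rows, so rows that repeat a pose let the fingers close. It gives the time, the measured TCP pose, the force, the opening and the grip force at its end, in the units of the state.
- env.get_obs(): the state, without advancing time (a new reading comes with each control period).
- env.read_camera(name): name is "scene" or "top" or "wrist"; returns (picture, depth): 384x512x3 uint8, red, green, blue; 384x512 float32, m along the optical axis (not along the pixel's ray), 0 where there is no reading.
- env.camera_model(name): a dict with "K" (3x3 intrinsics, pixels), "rvec" (rotation vector, rad) and "tvec" (3), from world to camera coordinates, as OpenCV has them; the wrist camera has in their place "tool_from_camera" (4x4, takes a point from camera to tool coordinates, whose origin is the TCP and whose axes are the flange's). Camera axes: x right, y down, z forward; pixel columns grow to the right and rows downward; lengths in m; the calibration is good to about 2 mm. A picture is of the moment at which its call begins: read the wrist's pose just before it. camera_model takes no time and is no camera call.
- env.sign_off(): hands the job in; it is judged then, once.
The state is a dict: "time_s": time; "qpos": joint angles; "joint_velocities": joint speeds; "effort": joint torques, N m; "tool_pos": TCP position; "tool_rot": TCP orientation; "force": force on the tool from outside, world axes, zero at the start; "wrist_torque": the same for the moment, N m; "grip_width": finger opening in m; "grasp_force": force on a finger pad.
Only numpy, scipy, OpenCV 4.12 (cv2) and the standard library are available. Lean on these libraries where they do the work, as an engineer would, in place of code of your own. Each camera call takes 0.05 s, during which the arm holds its last target. There are 200 camera calls.

## Working session

There is one attempt and no reset: what is moved stays moved. The work goes in short steps, Python scripts to look and compute and a tool call to move; the robot and the scene stay as the last step left them, time stands still between calls to the robot, and variables do not carry over. Pictures are saved under pics/ and viewed, at most 10 in all, crops included, and the job is handed in when it is done.

Besides the shell and the picture viewer there is one more tool, called by a JSON object that holds its "method" and its "body". drive_tool: Moves the arm, as the interface text tells. Its arguments: {"type":"object","properties":{"moves":{"type":"array","items":{"type":"number"}},"squeeze":{"type":"number"}},"required":["moves"]}

```bash
mkdir -p pics
cat > h.py <<'E'
import numpy as np, cv2
from scipy.spatial.transform import Rotation as R
from cell import env
def cloud(n):
    o=env.get_obs(); im,d=env.read_camera(n); m=env.camera_model(n); K=np.array(m["K"])
    v,u=np.mgrid[:384,:512]; P=np.stack([(u-K[0,2])/K[0,0]*d,(v-K[1,2])/K[1,1]*d,d],-1)
    if n=="wrist":
        T=np.array(m["tool_from_camera"]); P=P@T[:3,:3].T+T[:3,3]
        W=P@R.from_euler('xyz',o["tool_rot"],degrees=True).as_matrix().T+o["tool_pos"]
    else:
        Rm=cv2.Rodrigues(np.array(m["rvec"]))[0]; W=(P-np.array(m["tvec"]).ravel())@Rm
    W[d==0]=np.nan
    return im,W
def save(n,im): cv2.imwrite("pics/"+n,im[...,::-1])
E
python3 - <<'E'
from h import *
o=env.get_obs(); print(o)
a,A=cloud("top"); b,B=cloud("scene")
np.savez("c0.npz",a=a,A=A,b=b,B=B)
save("top0.png",cv2.resize(a,(800,600))); save("scene0.png",cv2.resize(b,(800,600)))
E
```

```text
{'time_s': 0.0, 'qpos': array([78.09940468, 18.44030724, -4.01427242, 83.17506508,  1.29430497,
       78.53844804, -3.26141812]), 'joint_velocities': array([-0.08393145,  0.0239371 , -0.12177468, -0.1206387 , -0.03499787,
        0.10143995,  0.04744343]), 'effort': array([-2.05087149e-04, -4.91285992e+01, -4.03963253e-01, -3.12527740e+01,
       -6.38463395e-02,  4.35392931e-02,  1.72442733e-04]), 'tool_pos': array([ 0.14281638, -0.63356127,  0.22144574]), 'tool_rot': array([-1.79891376e+02,  5.34228649e-03,  1.27076020e+01]), 'force': array([0.36524314, 0.05047167, 0.75097711]), 'wrist_torque': array([-0.04400577, -0.05487832,  0.01948686]), 'grasp_force': 0.0, 'grip_width': 0.08701651735032524}
```

View pics/top0.png

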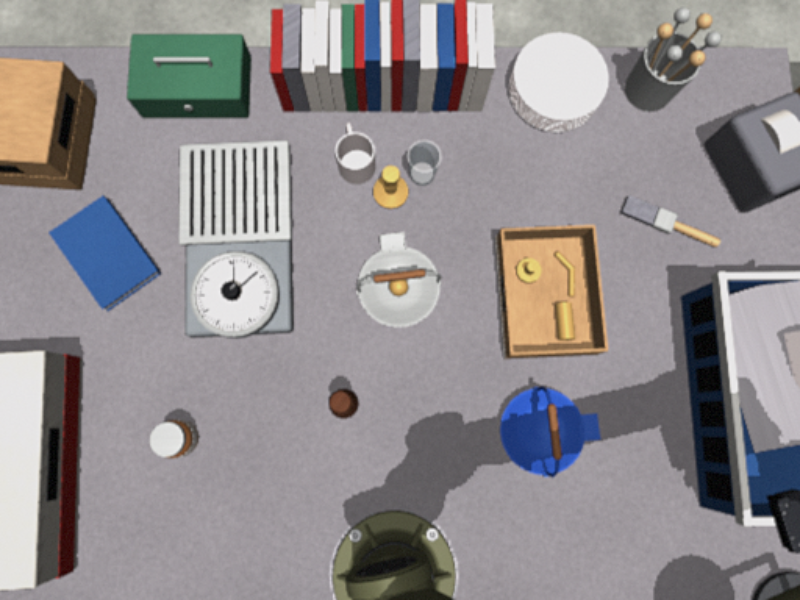

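View pics/scene0.png

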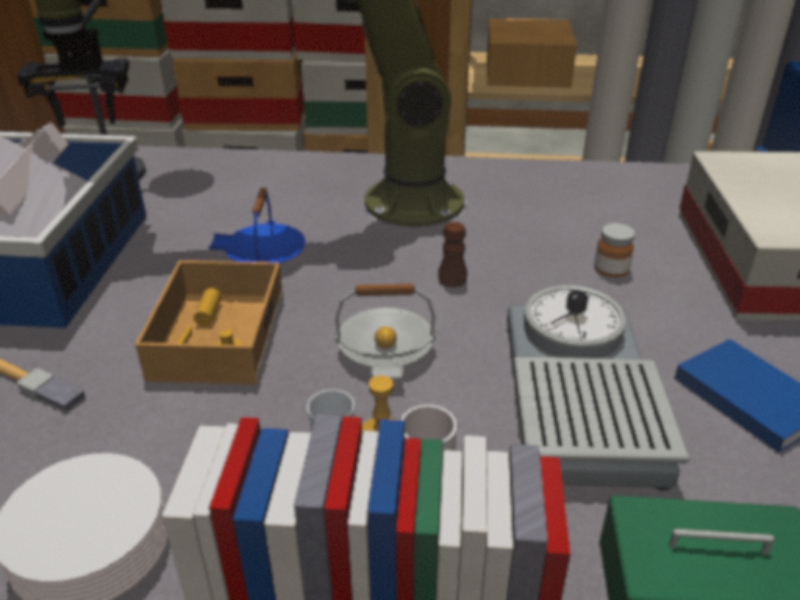

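The top view shows two candidate pans. The steel one with the ball is at (399,287), its wooden grip at (399,275). The blue one at (545,430) is excluded by the task. The scale's dial is at (232,292), with one hand at about 12 o'clock and one at about 45° clockwise. The carton is at (552,290), and the mug, tumbler and candlestick are behind the pan at (355,155), (423,160) and (390,188). The scene view agrees with this. Next I measure positions and take one confirming crop.

Run:
```python
from h import *
z=np.load("c0.npz"); a,A,B,b=z["a"],z["A"],z["B"],z["b"]
s=.64
def reg(u0,u1,v0,v1):
    m=np.zeros((384,512),bool); m[int(v0*s):int(v1*s),int(u0*s):int(u1*s)]=1; return m
def rect(n,m,W=A):
    p=W[m][:,:2]; r=cv2.minAreaRect((p*1000).astype(np.float32)); print(n,len(p),"c",np.round(p.mean(0),4),"z",np.round(np.median(W[m][:,2]),4),"rect",np.round(r[0],1),np.round(r[1],1),round(r[2],1))
Z=A[...,2]
rect("knob",reg(212,252,270,312)&(Z>.095))
rect("dial",reg(180,290,245,340)&(Z>.072)&(Z<.09))
rect("grip",reg(355,445,255,295)&(Z>.115))
rect("rim+lip",reg(350,450,225,335)&(Z>.022)&(Z<.05))
rect("lip",reg(375,412,228,248)&(Z>.02))
rect("carton",reg(490,615,215,365)&(Z>.06))
for n,r in dict(mug=(330,378,120,185),tumb=(404,445,135,185),cand=(370,412,160,210)).items():
    rect(n,reg(*r)&(Z>.05))
rect("scale",reg(170,300,130,345)&(Z>.05))
# scene cam
h=B[...,2]; X,Y=B[...,0],B[...,1]
r=cv2.cvtColor(b,cv2.COLOR_RGB2HSV)
def rg(u0,u1,v0,v1): return reg(u0,u1,v0,v1)
rect("grip scene",rg(350,418,280,296)&(h>.11),B)
rect("knob scene",rg(560,595,285,316)&(h>.093)&(h<.13),B)
rect("carton scene",rg(130,290,255,390)&(h>.065),B)
c=np.hstack([cv2.resize(a[155:220,115:190],(400,347),interpolation=2),cv2.resize(a[145:210,218:293],(400,347),interpolation=2)])
save("crop0.png",c)
```

```text
knob 119 c [0.5043 0.2893] z 0.1127 rect [506.2 290.2] [30.3 33.1] 78.4
dial 2092 c [0.5054 0.2911] z 0.0763 rect [513.4 291.1] [159.1 172.7] 88.4
grip 193 c [ 0.5253 -0.0114] z 0.1288 rect [526.1 -10. ] [ 15.4 118.7] 6.2
rim+lip 1158 c [ 0.5376 -0.0112] z 0.0282 rect [533.8  -6. ] [174.4 156.2] 42.5
lip 127 c [ 0.6186 -0.0026] z 0.0308 rect [619.7  -2.7] [48.5 26. ] 89.9
carton 755 c [ 0.5137 -0.3043] z 0.073 rect [ 511.1 -300.4] [241.9 182.9] 2.2
mug 324 c [0.7841 0.0701] z 0.0738 rect [790.7  66. ] [75.8 99.3] 72.9
tumb 290 c [ 0.7679 -0.063 ] z 0.0814 rect [764.8 -62.5] [64.2 63.9] 51.3
cand 176 c [0.7304 0.002 ] z 0.1018 rect [740.7   2.2] [79.3 62.8] 90.0
scale 7092 c [0.6313 0.2948] z 0.0717 rect [616.  295.4] [379.8 211.1] 2.7
grip scene 278 c [ 0.5321 -0.0139] z 0.1241 rect [531.3 -15.2] [ 17.6 103.3] 6.1
knob scene 154 c [0.5134 0.2888] z 0.1086 rect [508.4 288.6] [32.  32.1] 32.2
carton scene 834 c [ 0.5283 -0.3032] z 0.0709 rect [ 513.3 -301.4] [248.6 182.5] 1.8
```

View pics/crop0.png

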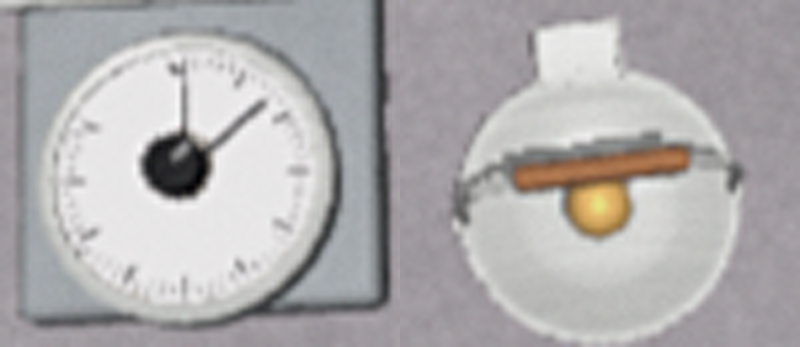

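The crops confirm it. On the left, the black knob is at the dial's centre, with the peak hand about 45–50° clockwise of zero. On the right is the steel pan with a wooden grip and the ball in it, so this is the pan meant and not the blue one. I'm now moving towards the knob, swinging around the base.

{"method": "drive_tool", "body": {"moves": [1.25, -0.85, 0, -1, 87, 2.5, -1.7, 0, -2, 87, 3.75, -2.55, 0, -3, 87, 5, -3.4, 0, -4, 87, 6.25, -4.25, 0, -5, 87], "squeeze": 10}}

```text
time_s: 0.72
tool_pos: [0.3504, -0.4115, 0.2223]
tool_rot: [-180.0, 0.0, 63.0]
force: [0.7, -0.3, -0.7]
grip_width: 0.087
grasp_force: 0.0
```

{"method": "drive_tool", "body": {"moves": [1.5, -0.06, 0, 0, 87, 3, -0.12, 0, 0, 87, 4.5, -0.18, 0, 0, 87, 6, -0.24, 0, 0, 87, 7.5, -0.3, 0, 0, 87]}}

```text
time_s: 1.35
tool_pos: [0.4766, -0.1394, 0.2224]
tool_rot: [180.0, 0.0, 62.7]
force: [0.7, 0.1, 0.0]
grip_width: 0.0869
grasp_force: 0.0
```

{"method": "drive_tool", "body": {"moves": [1.5, 0, 0, 0, 87, 3, 0, 0, 0, 87, 4.5, 0, 0, 0, 87, 6, 0, 0, 0, 87, 7.5, 0, 0, 0, 87]}}

```text
time_s: 1.98
tool_pos: [0.6146, 0.1266, 0.2221]
tool_rot: [-180.0, 0.0, 62.7]
force: [0.9, -0.9, 0.3]
grip_width: 0.0871
grasp_force: 0.0
```

{"method": "drive_tool", "body": {"moves": [0.7, -1.3, 0, 0, 87, 1.4, -2.6, 0, 0, 87, 2.2, -3.9, 0, 0, 87, 2.4, -4.25, 0, 0, 87, 2.4, -4.25, 0, 0, 87]}}

```text
time_s: 2.6
tool_pos: [0.5062, 0.2894, 0.2224]
tool_rot: [180.0, 0.0, 62.9]
force: [0.7, -1.1, -0.2]
grip_width: 0.087
grasp_force: 0.0
```

Run:
```python
from h import *
print(env.get_obs()["qpos"], env.get_obs()["tool_pos"])
a,A=cloud("wrist"); np.savez("w1.npz",a=a,A=A); save("w1.png",a)
Z=A[...,2]; m=(Z>.10)&(Z<.125); p=A[m][:,:2]; p=p[np.hypot(*(p-[.507,.29]).T)<.03]
c,r=cv2.minEnclosingCircle((p*1000).astype(np.float32)); print(len(p),c,r)
t,T=cloud("top")
```

```text
[ 10.93433206  16.58620763 -51.74526256  91.6032864   13.26435415
  78.28504763 -69.51295815] [0.50616454 0.28938565 0.22236108]
892 (505.589599609375, 290.9287109375) 16.91011619567871
```

View pics/w1.png

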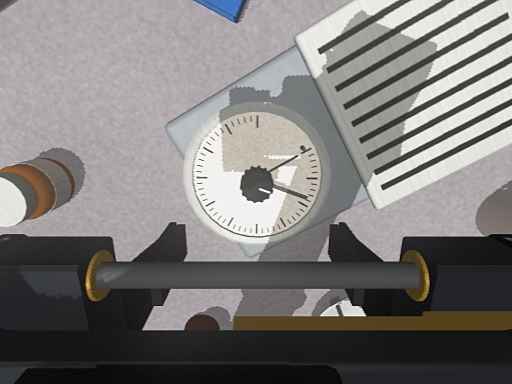

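The wrist view shows the knob at (257,184) midway between the fingers. The zero hand points to (305,148), and the peak hand to (310,198), roughly 50° clockwise of it. I'm lowering onto the knob and gripping.

{"method": "drive_tool", "body": {"moves": [0.03, 0, 1.2, 0, 87, 0.03, 0, 2.4, 0, 87, 0.03, 0, 3.1, 0, 87, 0.03, 0, 3.25, 0, 87, 0.03, 0, 3.25, 0, 60]}}

```text
time_s: 3.32
tool_pos: [0.5085, 0.2888, 0.0929]
tool_rot: [180.0, -0.0, 62.6]
force: [0.4, 0.1, 0.7]
grip_width: 0.0829
grasp_force: 0.0
```

{"method": "drive_tool", "body": {"moves": [0, 0, 0, 0, 20, 0, 0, 0, 0, 20, 0, 0, 0, 0, 20, 0, 0, 0, 0, 20, 0, 0, 0, 0, 20]}}

```text
time_s: 3.95
tool_pos: [0.5074, 0.2898, 0.0926]
tool_rot: [180.0, 0.0, 62.7]
force: [-0.3, -0.4, -0.0]
grip_width: 0.0347
grasp_force: 0.0
```

{"method": "drive_tool", "body": {"moves": [0, 0, 0, 0, 20, 0, 0, 0, 0, 20, 0, 0, 0, 0, 20]}}

```text
time_s: 4.32
tool_pos: [0.5058, 0.2907, 0.0925]
tool_rot: [-179.9, 0.0, 62.8]
force: [-4.9, 0.8, 3.6]
grip_width: 0.0304
grasp_force: 10.0
```

{"method": "drive_tool", "body": {"moves": [0, 0, 0, -0.8, 20, 0, 0, 0, -1.6, 20, 0, 0, 0, -2.4, 20, 0, 0, 0, -3.2, 20, 0, 0, 0, -4, 20]}}

```text
time_s: 4.95
tool_pos: [0.506, 0.2906, 0.0925]
tool_rot: [-179.9, -0.1, 103.0]
force: [-5.0, 2.1, 1.9]
grip_width: 0.0306
grasp_force: 10.0
```

{"method": "drive_tool", "body": {"moves": [0, 0, 0, -0.4, 20, 0, 0, 0, -0.8, 20, 0, 0, 0, -1.2, 20, 0, 0, 0, -1.6, 20, 0, 0, 0, -2, 20]}}

```text
time_s: 5.58
tool_pos: [0.5067, 0.2898, 0.0922]
tool_rot: [-179.9, -0.0, 122.8]
force: [-3.5, 1.1, 0.8]
grip_width: 0.0302
grasp_force: 10.0
```

Run:
```python
from h import *
o=env.get_obs(); print(o["qpos"],o["wrist_torque"],o["tool_rot"])
a,A=cloud("wrist"); save("w2.png",a)
```

```text
[ 16.1808113   28.39156234 -60.69422334  99.96515622  26.59532151
  67.63284357 -19.26791313] [ 0.1609423   0.51874218 -0.19207368] [-1.79928896e+02 -2.99412025e-02  1.22828070e+02]
```

View pics/w2.png

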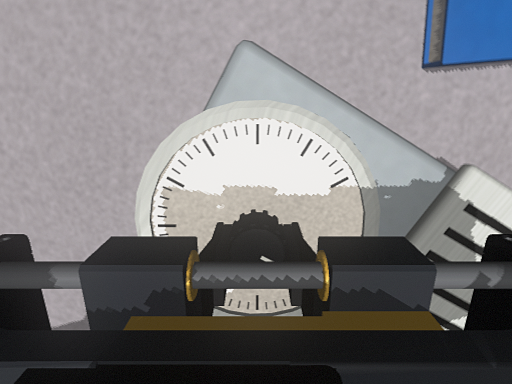

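The hand is out of sight under the gripper. The wrist moment of -0.19 N m is well above the 0.03 N m friction, so the hand is at the stop. I'm releasing, rising and checking.

{"method": "drive_tool", "body": {"moves": [0, 0, 0, 0, 87, 0, 0, 0, 0, 87, 0, 0, 0, 0, 87, 0, 0, 0, 0, 87, 0, 0, 0, 0, 87]}}

```text
time_s: 6.25
tool_pos: [0.5075, 0.2897, 0.0926]
tool_rot: [180.0, 0.0, 122.7]
force: [-0.6, 1.1, -0.1]
grip_width: 0.0729
grasp_force: 0.0
```

{"method": "drive_tool", "body": {"moves": [0, 0, -0.6, 0, 87, 0, 0, -1.8, 0, 87, 0, 0, -3, 0, 87, 0, 0, -3.5, 0, 87, 0, 0, -3.5, 0, 87]}}

```text
time_s: 6.88
tool_pos: [0.5079, 0.2901, 0.2333]
tool_rot: [179.9, 0.0, 122.7]
force: [0.8, -0.1, -0.7]
grip_width: 0.087
grasp_force: 0.0
```

Run:
```python
from h import *
o=env.get_obs(); print(o["qpos"],o["tool_pos"])
a,A=cloud("wrist"); np.savez("w3.npz",a=a,A=A)
save("w3.png",a)
```

```text
[ 20.22779077  21.37115157 -65.66945526  90.30886415  19.70664915
  80.97661567 -14.35936264] [0.50788949 0.29012143 0.23331851]
```

View pics/w3.png

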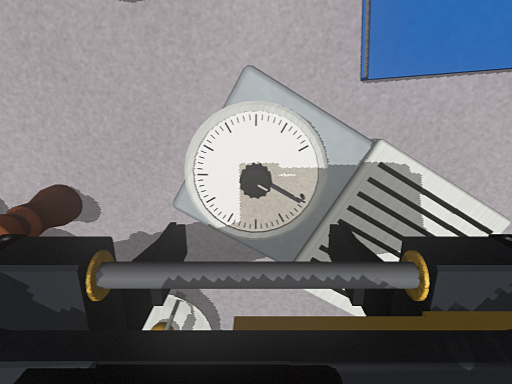

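Both hands now coincide, pointing at the platform from (257,180) to (303,199), so the peak hand is reset. Next, above the pan.

{"method": "drive_tool", "body": {"moves": [-1.32, -0.73, 0, 0.55, 87, -2.64, -1.46, 0, 1.1, 87, -3.96, -2.2, 0, 1.65, 87, -5.3, -2.9, 0, 2.2, 87, -6.6, -3.65, 0, 2.67, 87]}}

```text
time_s: 7.55
tool_pos: [0.5259, -0.0139, 0.2305]
tool_rot: [-179.8, -0.0, 95.8]
force: [0.9, 0.9, 0.4]
grip_width: 0.0872
grasp_force: 0.0
```

{"method": "drive_tool", "body": {"moves": [0, 0, 0, 0, 87, 0, 0, 0, 0, 87]}}

```text
time_s: 7.8
tool_pos: [0.5262, -0.0109, 0.231]
tool_rot: [-179.9, -0.1, 96.0]
force: [0.8, 0.6, 0.0]
grip_width: 0.0868
grasp_force: 0.0
```

```bash
cat > m.py <<'E'
from h import *
o=env.get_obs(); print(o["qpos"].round(1),o["tool_pos"],o["tool_rot"])
for n in ("wrist","top","scene"):
    a,A=cloud(n); np.savez("m_%s.npz"%n,a=a,A=A)
    Z=A[...,2]; h=cv2.cvtColor(a,cv2.COLOR_RGB2HSV)
    m=(Z>.105)&(Z<.145)&(np.hypot(A[...,0]-.528,A[...,1]+.012)<.065)&(h[...,0]<18)&(h[...,1]>90)&(a[...,0]>60)
    p=A[m]; r=cv2.minAreaRect((p[:,:2]*1000).astype(np.float32)) if len(p)>3 else None
    print(n,len(p),r,np.percentile(p[:,2],[5,50,95]) if len(p) else 0)
E
python3 m.py
```

```text
[ 53.4   8.6 -59.5  98.2   7.5  77.7  -1.4] [ 0.52620336 -0.01089955  0.2309513 ] [-1.79853986e+02 -9.49873920e-02  9.60044245e+01]
wrist 1234 ((526.4793090820312, -12.04901123046875), (13.732036590576172, 91.2822494506836), 7.2119855880737305) [0.12750143 0.13002861 0.13155151]
top 9 ((522.2791748046875, 27.214702606201172), (10.636725425720215, 5.21207332611084), 17.41434669494629) [0.12560906 0.12747817 0.13249986]
scene 216 ((530.2225341796875, -12.813186645507812), (16.266170501708984, 88.14773559570312), 7.923884391784668) [0.11761738 0.12525334 0.12965501]
```

{"method": "drive_tool", "body": {"moves": [-0.03, 0.02, 1.0, -0.1, 87, -0.03, 0.02, 2.0, -0.1, 87, -0.03, 0.02, 2.8, -0.1, 87, -0.03, 0.02, 3.2, -0.1, 87, -0.03, 0.02, 3.2, -0.1, 80]}}

```text
time_s: 8.57
tool_pos: [0.5276, -0.0114, 0.104]
tool_rot: [-179.9, -0.1, 97.1]
force: [0.4, -0.4, 0.7]
grip_width: 0.0832
grasp_force: 0.0
```

{"method": "drive_tool", "body": {"moves": [0, 0, 0, 0, 50, 0, 0, 0, 0, 40, 0, 0, 0, 0, 30, 0, 0, 0, 0, 25, 0, 0, 0, 0, 24]}}

```text
time_s: 9.2
tool_pos: [0.5281, -0.0125, 0.1046]
tool_rot: [180.0, 0.0, 97.0]
force: [-0.8, 0.7, 0.0]
grip_width: 0.0383
grasp_force: 0.0
```

```bash
sed -i 's/("wrist","top","scene")/("wrist","scene")/' m.py; python3 m.py
```

```text
[ 49.   16.9 -57.1 107.   15.7  64.4  -6.8] [ 0.5281467  -0.01246564  0.10463443] [1.79993774e+02 1.15255654e-02 9.69977435e+01]
wrist 2932 ((525.8568725585938, -7.686031341552734), (13.883684158325195, 83.93023681640625), 7.125681400299072) [0.12669815 0.12998201 0.13130797]
scene 12 ((535.9400634765625, -55.15367126464844), (15.04162311553955, 2.658416509628296), 6.897190570831299) [0.12039743 0.1252213  0.12972605]
```

{"method": "drive_tool", "body": {"moves": [0, -0.04, 0.04, 0, 28, 0, -0.04, 0.04, 0, 20, 0, -0.04, 0.04, 0, 18, 0, -0.04, 0.04, 0, 16, 0, -0.04, 0.04, 0, 14]}}

```text
time_s: 9.93
tool_pos: [0.5266, -0.0126, 0.103]
tool_rot: [180.0, 0.0, 97.0]
force: [-0.1, 0.3, -0.2]
grip_width: 0.0148
grasp_force: 0.0
```

{"method": "drive_tool", "body": {"moves": [0, 0, 0, 0, 12, 0, 0, 0, 0, 8, 0, 0, 0, 0, 4, 0, 0, 0, 0, 0, 0, 0, 0, 0, 0]}}

```text
time_s: 10.55
tool_pos: [0.5267, -0.0125, 0.103]
tool_rot: [180.0, 0.0, 97.0]
force: [1.5, 0.5, -1.8]
grip_width: 0.0142
grasp_force: 10.0
```

{"method": "drive_tool", "body": {"moves": [0, 0, 0, 0, 0, 0, 0, 0, 0, 0, 0, 0, 0, 0, 0], "squeeze": 35}}

```text
time_s: 10.92
tool_pos: [0.5266, -0.0125, 0.103]
tool_rot: [180.0, 0.0, 97.0]
force: [1.2, -0.1, -0.5]
grip_width: 0.0137
grasp_force: 35.0
```

Firmly gripped. I'll lift smoothly, 90 mm in all, starting and stopping gently.

{"method": "drive_tool", "body": {"moves": [0, 0, -0.05, 0, 0, 0, 0, -0.15, 0, 0, 0, 0, -0.3, 0, 0, 0, 0, -0.5, 0, 0, 0, 0, -0.7, 0, 0]}}

```text
time_s: 11.55
tool_pos: [0.5266, -0.0126, 0.1316]
tool_rot: [180.0, 0.0, 97.0]
force: [-0.0, -0.4, -5.1]
grip_width: 0.0134
grasp_force: 35.0
```

{"method": "drive_tool", "body": {"moves": [0, 0, -0.2, 0, 0, 0, 0, -0.4, 0, 0, 0, 0, -0.6, 0, 0, 0, 0, -0.75, 0, 0, 0, 0, -0.85, 0, 0]}}

```text
time_s: 12.18
tool_pos: [0.5266, -0.0126, 0.1653]
tool_rot: [180.0, 0.0, 97.0]
force: [0.1, 0.1, -5.6]
grip_width: 0.0138
grasp_force: 35.0
```

{"method": "drive_tool", "body": {"moves": [0, 0, -0.08, 0, 0, 0, 0, -0.16, 0, 0, 0, 0, -0.24, 0, 0, 0, 0, -0.3, 0, 0, 0, 0, -0.3, 0, 0]}}

```text
time_s: 12.8
tool_pos: [0.5267, -0.0126, 0.1771]
tool_rot: [180.0, 0.0, 97.0]
force: [0.4, 0.4, -6.8]
grip_width: 0.0136
grasp_force: 35.0
```

Run:
```python
from h import *
o=env.get_obs(); print(o["qpos"].round(1),o["wrist_torque"])
a,A=cloud("top"); b,B=cloud("scene"); np.savez("l.npz",a=a,A=A,b=b,B=B)
save("l.png",np.hstack([cv2.resize(a[110:260,180:340],(400,375)),cv2.resize(b[140:290,160:320],(400,375))]))
```

```text
[ 52.3  11.5 -59.1 102.5  10.4  71.8  -2.6] [-0.02048834 -0.1525636  -0.02047789]
```

View pics/l.png

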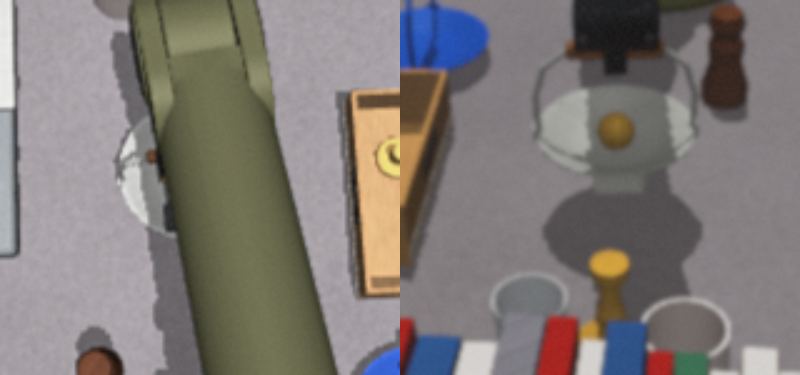

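In the right half, the pan hangs level with the ball at (617,130) in the bowl's middle and the lip clear of the candlestick. In the top view on the left the arm hides it. Now the turn, clockwise, in gentle steps.

{"method": "drive_tool", "body": {"moves": [0, 0, 0, 0.1, 0, 0, 0, 0, 0.3, 0, 0, 0, 0, 0.6, 0, 0, 0, 0, 0.95, 0, 0, 0, 0, 1.3, 0]}}

```text
time_s: 13.52
tool_pos: [0.5265, -0.0126, 0.1769]
tool_rot: [-180.0, 0.0, 83.8]
force: [1.7, 0.4, -6.9]
grip_width: 0.0134
grasp_force: 35.0
```

{"method": "drive_tool", "body": {"moves": [0, 0, 0, 0.4, 0, 0, 0, 0, 0.8, 0, 0, 0, 0, 1.2, 0, 0, 0, 0, 1.6, 0, 0, 0, 0, 2.0, 0]}}

```text
time_s: 14.15
tool_pos: [0.5265, -0.0125, 0.1769]
tool_rot: [-180.0, 0.0, 63.8]
force: [-0.8, 0.4, -5.3]
grip_width: 0.0135
grasp_force: 35.0
```

{"method": "drive_tool", "body": {"moves": [0, 0, 0, 0.4, 0, 0, 0, 0, 0.8, 0, 0, 0, 0, 1.2, 0, 0, 0, 0, 1.6, 0, 0, 0, 0, 2.0, 0]}}

```text
time_s: 14.78
tool_pos: [0.5265, -0.0125, 0.1769]
tool_rot: [-180.0, 0.0, 43.8]
force: [-0.5, 0.2, -4.8]
grip_width: 0.0136
grasp_force: 35.0
```

{"method": "drive_tool", "body": {"moves": [0, 0, 0, 0.4, 0, 0, 0, 0, 0.8, 0, 0, 0, 0, 1.2, 0, 0, 0, 0, 1.6, 0, 0, 0, 0, 2.0, 0]}}

```text
time_s: 15.4
tool_pos: [0.5265, -0.0124, 0.1768]
tool_rot: [-180.0, 0.0, 23.8]
force: [-0.3, -0.7, -5.8]
grip_width: 0.0137
grasp_force: 35.0
```

{"method": "drive_tool", "body": {"moves": [0, 0, 0, 0.4, 0, 0, 0, 0, 0.75, 0, 0, 0, 0, 1.1, 0, 0, 0, 0, 1.4, 0, 0, 0, 0, 1.7, 0]}}

```text
time_s: 16.02
tool_pos: [0.5265, -0.0124, 0.1768]
tool_rot: [-180.0, 0.0, 6.8]
force: [0.4, -0.2, -5.8]
grip_width: 0.0139
grasp_force: 35.0
```

{"method": "drive_tool", "body": {"moves": [0, 0, 0, 0.2, 0, 0, 0, 0, 0.35, 0, 0, 0, 0, 0.45, 0, 0, 0, 0, 0.5, 0, 0, 0, 0, 0.5, 0]}}

```text
time_s: 16.65
tool_pos: [0.5265, -0.0126, 0.1769]
tool_rot: [180.0, 0.0, 2.0]
force: [-0.1, 0.1, -6.2]
grip_width: 0.0132
grasp_force: 35.0
```

```bash
cat > f.py <<'E'
from h import *
import sys
o=env.get_obs(); print(o["qpos"].round(1),o["tool_pos"],o["tool_rot"],o["force"])
a,A=cloud("top"); b,B=cloud("scene"); np.savez("f.npz",a=a,A=A,b=b,B=B)
save(sys.argv[1],np.hstack([cv2.resize(a[110:260,240:400],(400,375)),cv2.resize(b[140:290,100:260],(400,375))]))
for n,W in(("top",A),("scene",B)):
    m=(W[...,2]>.065)&(W[...,2]<.082)&(abs(W[...,0]-.512)<.14)&(abs(W[...,1]+.301)<.11)
    print(n,m.sum(),cv2.minAreaRect((W[m][:,:2]*1000).astype(np.float32)))
E
python3 f.py f1.png
```

```text
[ 42.6   9.  -47.8 102.8   7.   71.3 -95. ] [ 0.52650888 -0.01257007  0.17692551] [1.79994486e+02 1.19377050e-03 2.00651381e+00] [-0.13156302  0.05223792 -6.21063446]
top 657 ((511.7333984375, -300.2454833984375), (242.2618865966797, 182.74273681640625), 2.0310702323913574)
scene 824 ((512.27587890625, -301.54693603515625), (248.4087371826172, 182.68846130371094), 2.1347665786743164)
```

View pics/f1.png

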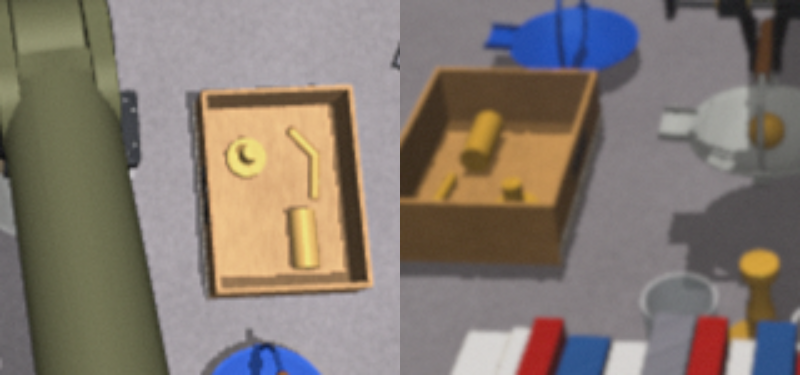

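In the scene view, the lip at (675,125) points at the carton's near side (598,75)–(560,260), with the ball at (767,130) in the middle. The carton's yaw is 2° and the pan is square to it. Now the slow approach.

{"method": "drive_tool", "body": {"moves": [0, 0.03, -0.02, 0, 0, -0.02, 0.08, -0.04, 0, 0, -0.04, 0.15, -0.06, 0, 0, -0.07, 0.25, -0.08, 0, 0, -0.1, 0.38, -0.1, 0, 0]}}

```text
time_s: 17.38
tool_pos: [0.523, -0.0283, 0.181]
tool_rot: [180.0, 0.0, 2.0]
force: [-0.4, 0.1, -6.1]
grip_width: 0.0133
grasp_force: 35.0
```

{"method": "drive_tool", "body": {"moves": [-0.02, 0.14, -0.02, 0, 0, -0.04, 0.28, -0.04, 0, 0, -0.06, 0.42, -0.06, 0, 0, -0.08, 0.56, -0.08, 0, 0, -0.1, 0.7, -0.1, 0, 0]}}

```text
time_s: 18.0
tool_pos: [0.52, -0.0564, 0.185]
tool_rot: [180.0, 0.0, 2.0]
force: [-0.0, -0.5, -5.6]
grip_width: 0.0137
grasp_force: 35.0
```

{"method": "drive_tool", "body": {"moves": [-0.02, 0.14, 0, 0, 0, -0.04, 0.28, 0, 0, 0, -0.06, 0.42, 0, 0, 0, -0.08, 0.56, 0, 0, 0, -0.1, 0.7, 0, 0, 0]}}

```text
time_s: 18.62
tool_pos: [0.517, -0.0845, 0.1849]
tool_rot: [180.0, 0.0, 2.0]
force: [0.1, 0.3, -5.2]
grip_width: 0.0137
grasp_force: 35.0
```

{"method": "drive_tool", "body": {"moves": [-0.02, 0.14, 0, 0, 0, -0.04, 0.28, 0, 0, 0, -0.06, 0.42, 0, 0, 0, -0.08, 0.56, 0, 0, 0, -0.1, 0.7, 0, 0, 0]}}

```text
time_s: 19.25
tool_pos: [0.514, -0.1126, 0.1849]
tool_rot: [180.0, -0.0, 2.0]
force: [0.0, 0.5, -6.3]
grip_width: 0.0139
grasp_force: 35.0
```

{"method": "drive_tool", "body": {"moves": [0, 0.1, 0, 0, 0, 0, 0.2, 0, 0, 0, 0, 0.27, 0, 0, 0, 0, 0.32, 0, 0, 0, 0, 0.35, 0, 0, 0]}}

```text
time_s: 19.88
tool_pos: [0.5145, -0.1263, 0.1849]
tool_rot: [-180.0, 0.0, 2.0]
force: [-0.2, 0.1, -5.2]
grip_width: 0.0136
grasp_force: 35.0
```

{"method": "drive_tool", "body": {"moves": [0, 0, 0, 0, 0, 0, 0, 0, 0, 0, 0, 0, 0, 0, 0, 0, 0, 0, 0, 0, 0, 0, 0, 0, 0]}}

```text
time_s: 20.5
tool_pos: [0.5145, -0.1262, 0.1849]
tool_rot: [180.0, 0.0, 2.0]
force: [-0.2, 1.1, -5.5]
grip_width: 0.0133
grasp_force: 35.0
```

```bash
python3 f.py f2.png
python3 - <<'E'
from h import *
z=np.load("f.npz")
for n,W in(("top",z["A"]),("scene",z["B"])):
    m=(W[...,2]>.09)&(W[...,2]<.135)&(W[...,1]<-.205)&(W[...,1]>-.26)&(abs(W[...,0]-.512)<.035)
    p=W[m]
    if len(p): print(n,len(p),p.min(0),p.max(0),np.median(p,0))
B=z["B"];h=cv2.cvtColor(z["b"],cv2.COLOR_RGB2HSV)
m=(abs(B[...,0]-.512)<.04)&(abs(B[...,1]+.126)<.04)&(B[...,2]>.085)&(B[...,2]<.14)&(h[...,1]>110)
print("ball",m.sum(),np.nanmean(B[m],0),B[m].min(0),B[m].max(0))
E
```

```text
[ 50.8   8.3 -43.  101.9   6.   72.1 -81.7] [ 0.51448913 -0.12622608  0.18492472] [1.79996393e+02 2.80817178e-03 2.00944542e+00] [-0.18228757  1.11250857 -5.54905924]
top 375 ((512.4131469726562, -327.6835632324219), (241.7934112548828, 127.3836898803711), 1.9726767539978027)
scene 786 ((512.4349975585938, -300.90753173828125), (247.94456481933594, 182.6597900390625), 1.697567343711853)
scene 149 [ 0.49160098 -0.23195779  0.10632753] [ 0.54654007 -0.20507798  0.11993544] [ 0.51554593 -0.21868352  0.1116783 ]
ball 113 [ 0.52600497 -0.1226286   0.11590334] [ 0.51002943 -0.13657295  0.10063388] [ 0.53576181 -0.11063835  0.12645582]
```

View pics/f2.png

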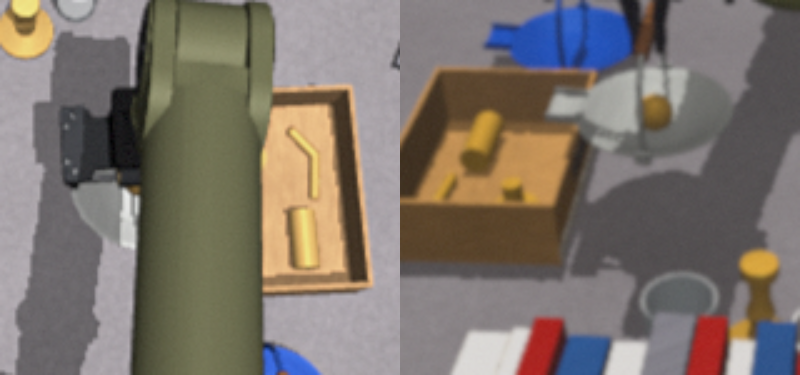

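The lip at (565,105) reaches over the carton's edge at (590,75). Measured, it is about 20 mm inside the edge at 0.112 m height, where 0.114 m means level. The ball at (655,112) lies within about 3 mm of the middle. I'm handing in.

```bash
python3 -c "
from cell import env
print(env.sign_off())"
```

```text
the job is handed in; nothing more can be done
None
```

I handed the job in with the peak hand at its zero stop and the pan held still and level, its lip about 20 mm inside the carton's edge and 37 mm above the rim, with the ball in the middle; the hand-in returned no verdict.

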